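# Pack out a specimen clamp with spacers and hold the jaw shut

## Task

The fossil block is too short for the specimen clamp: the sliding jaw comes to the end of its slot before it reaches the block. Take blue spacer bars from the rack one at a time, stand them upright across the bed between jaw and block, and try the jaw with its black handle, adding another bar until you feel it bear on the stack and press the block against the backstop. Finish holding the jaw by its handle, keeping it pressed gently on the stack so that I can tighten the lock screw (the resin is brittle); bars you do not need stay in the rack, and everything else on the bench stays where it is.

Things in the scene. Friction and masses are not known exactly. Their poses are not given: they have to be found in the camera images.
- clamp: specimen clamp screwed to the bench (it does not move): dark base plate 262 x 90 x 8 mm with a raised aluminium bed 44 mm wide (y from -22 to +22) whose top is 28 mm above the bench. Origin on the bench at the clamp's middle, x along the bed from the sliding jaw to the backstop, z up. The bed carries, in order along +x: sliding jaw, open gap, specimen, backstop
- jaw (a joint): travel of the sliding jaw along the clamp's +x, in m: 0 = drawn fully back (gap widest), 0.024 = end of its slot, where it stops hard whether or not it has met anything. It slides both ways against about 1 N of friction and stays where it is left. The lock screw on its side is loose. Sliding a packed stack along the bed takes up to 3 N more; a push of about 10 N on the handle holds the stack well
- jaw_grip (a point): grip point of the sliding jaw's black upright handle, 60 mm above the bench (handle 18 mm along x, 16 mm along y, from 36 to 70 mm above the bench; steel saddle below it, top 36 mm above the bench). At jaw travel 0 it lies at x = -85 mm in the clamp's frame. It can be pinched across its 16 mm from above; axes as the clamp's
- jaw_face (a point): middle of the steel jaw's clamping face, which looks along the clamp's +x (jaw plate 12 mm thick, 40 mm wide, top 55 mm above the bench); at travel 0 it lies at x = -35 mm in the clamp's frame. Axes as the clamp's
- backstop: steel backstop bolted to the bed (it does not move); origin on the bed, under the middle of its face that looks along the clamp's -x; 44 mm wide, 26 mm tall. Its position along the bed differs from case to case
- specimen: fossil cast in a clear amber resin block, 40 mm (x) x 36 mm (y) x 24 mm tall, about 45 g, brittle (it may chip above 40 N), loose on the bed within 2 mm of the backstop; origin at the centre of its underside. Its near face is 20 mm from the origin. The gap between it and the jaw drawn fully back is 25 to 43 mm, so one or two spacers are needed
- rack: beech spacer rack 124 (x) x 42 (y) x 24 mm tall, fixed; origin at the centre of its underside. Four grooves along its y, at x = -42, -14, 14 and 42 mm, 15 mm wide, groove floor 14 mm above the bench; one spacer stands in each
- spacer1: blue anodised aluminium spacer bar, 12 mm thick (its x), 56 mm long (its y), 26 mm tall (its z), about 50 g; origin at the centre of its underside. It starts standing upright in a groove of the rack, its underside 14 mm above the bench and its ends overhanging the rack by 7 mm each side, so it can be pinched by its two ends from above
- spacer2: another spacer bar just like spacer1
- spacer3: another spacer bar just like spacer1
- spacer4: another spacer bar just like spacer1
- dish: bystander: small clear covered dish, 59 mm across, 14 mm tall, origin under its centre
- jar: bystander: amber glass jar with white cap, 52 mm across, 70 mm tall, origin under its centre
- tweezers: bystander: steel tweezers 110 mm long lying flat, origin under the middle
- slidebox: bystander: closed blue slide box 100 x 85 x 33 mm, origin under its centre
- foilflask: bystander: flask wrapped in foil, 76 mm across, 139 mm tall, origin under its centre
- pen: bystander: black and green marker pen, 130 mm long, lying, origin under the middle
- tubes: bystander: white tray 120 x 60 mm with capped sample tubes, 67 mm tall, origin under its centre

How it is judged:
On the way:
1. a spacer from the rack stands upright on the bed between jaw and block, let go ((((z of spacer1 in the frame of clamp between 0.025 and 0.031 m and y of spacer1 in the frame of clamp between -0.01 and 0.01 m and x of spacer1 in the frame of jaw_face between 0.003 and 0.062 m and angle between spacer1's own z axis and vertical below 0.12 rad and angle between the x axis of spacer1 and the x axis of clamp, either way round below 0.15 rad) and contact force between each of the fingers, the arm and spacer1 below 0.3 N) or ((z of spacer2 in the frame of clamp between 0.025 and 0.031 m and y of spacer2 in the frame of clamp between -0.01 and 0.01 m and x of spacer2 in the frame of jaw_face between 0.003 and 0.062 m and angle between spacer2's own z axis and vertical below 0.12 rad and angle between the x axis of spacer2 and the x axis of clamp, either way round below 0.15 rad) and contact force between each of the fingers, the arm and spacer2 below 0.3 N) or ((z of spacer3 in the frame of clamp between 0.025 and 0.031 m and y of spacer3 in the frame of clamp between -0.01 and 0.01 m and x of spacer3 in the frame of jaw_face between 0.003 and 0.062 m and angle between spacer3's own z axis and vertical below 0.12 rad and angle between the x axis of spacer3 and the x axis of clamp, either way round below 0.15 rad) and contact force between each of the fingers, the arm and spacer3 below 0.3 N) or ((z of spacer4 in the frame of clamp between 0.025 and 0.031 m and y of spacer4 in the frame of clamp between -0.01 and 0.01 m and x of spacer4 in the frame of jaw_face between 0.003 and 0.062 m and angle between spacer4's own z axis and vertical below 0.12 rad and angle between the x axis of spacer4 and the x axis of clamp, either way round below 0.15 rad) and contact force between each of the fingers, the arm and spacer4 below 0.3 N))), for 0.1 s.
At the end, for the whole second after the job is handed in: Fingers on the jaw; jaw presses a spacer and block presses backstop, each over 3 N; robot touches no spacer nor block; each spacer is upright in the gap (within 10 mm of mid-bed, tilt < 0.12, turn < 0.15 rad) or in the rack; block flat, straight, still (contact force between the fingers and jaw above 3 N and contact force between specimen and backstop above 3 N and (contact force between jaw and spacer1 above 3 N or contact force between jaw and spacer2 above 3 N or contact force between jaw and spacer3 above 3 N or contact force between jaw and spacer4 above 3 N) and ((z of spacer1 in the frame of clamp between 0.025 and 0.031 m and y of spacer1 in the frame of clamp between -0.01 and 0.01 m and x of spacer1 in the frame of jaw_face between 0.003 and 0.062 m and angle between spacer1's own z axis and vertical below 0.12 rad and angle between the x axis of spacer1 and the x axis of clamp, either way round below 0.15 rad) or (z of spacer1 in the frame of rack between 0.011 and 0.018 m and y of spacer1 in the frame of rack between -0.012 and 0.012 m and x of spacer1 in the frame of rack between -0.05 and 0.05 m and angle between spacer1's own z axis and vertical below 0.2 rad)) and ((z of spacer2 in the frame of clamp between 0.025 and 0.031 m and y of spacer2 in the frame of clamp between -0.01 and 0.01 m and x of spacer2 in the frame of jaw_face between 0.003 and 0.062 m and angle between spacer2's own z axis and vertical below 0.12 rad and angle between the x axis of spacer2 and the x axis of clamp, either way round below 0.15 rad) or (z of spacer2 in the frame of rack between 0.011 and 0.018 m and y of spacer2 in the frame of rack between -0.012 and 0.012 m and x of spacer2 in the frame of rack between -0.05 and 0.05 m and angle between spacer2's own z axis and vertical below 0.2 rad)) and ((z of spacer3 in the frame of clamp between 0.025 and 0.031 m and y of spacer3 in the frame of clamp between -0.01 and 0.01 m and x of spacer3 in the frame of jaw_face between 0.003 and 0.062 m and angle between spacer3's own z axis and vertical below 0.12 rad and angle between the x axis of spacer3 and the x axis of clamp, either way round below 0.15 rad) or (z of spacer3 in the frame of rack between 0.011 and 0.018 m and y of spacer3 in the frame of rack between -0.012 and 0.012 m and x of spacer3 in the frame of rack between -0.05 and 0.05 m and angle between spacer3's own z axis and vertical below 0.2 rad)) and ((z of spacer4 in the frame of clamp between 0.025 and 0.031 m and y of spacer4 in the frame of clamp between -0.01 and 0.01 m and x of spacer4 in the frame of jaw_face between 0.003 and 0.062 m and angle between spacer4's own z axis and vertical below 0.12 rad and angle between the x axis of spacer4 and the x axis of clamp, either way round below 0.15 rad) or (z of spacer4 in the frame of rack between 0.011 and 0.018 m and y of spacer4 in the frame of rack between -0.012 and 0.012 m and x of spacer4 in the frame of rack between -0.05 and 0.05 m and angle between spacer4's own z axis and vertical below 0.2 rad)) and contact force between each of the fingers, the arm and spacer1 below 0.3 N and contact force between each of the fingers, the arm and spacer2 below 0.3 N and contact force between each of the fingers, the arm and spacer3 below 0.3 N and contact force between each of the fingers, the arm and spacer4 below 0.3 N and contact force between each of the fingers, the arm and specimen below 0.3 N and y of specimen in the frame of clamp between -0.01 and 0.01 m and angle between specimen's own z axis and vertical below 0.1 rad and angle between the x axis of specimen and the x axis of clamp, either way round below 0.15 rad and linear speed of specimen below 0.01 m/s); the arm keeps its last pose, push and grip.
It fails at once if the block is pressed against the backstop with more than 40 N (contact force between specimen and backstop above 40 N).
It fails at once if another thing on the bench is moved more than 20 mm (distance of any of dish, jar, tweezers, slidebox, foilflask, pen, tubes from where it was at the start of the episode above 0.02 m).
It also fails if it takes over 72 s, if anything falls off the work surface, if the arm or the gripper's body presses on something with over 40 N, if the wrist force passes 120 N, or if a joint passes its speed limit or range.

## Robot

A 6-joint arm with a two-finger parallel gripper is mounted at the origin on the work surface. World frame = base frame: x ahead of the robot, y to its left, z up, the work surface at z = 0. Lengths are in m, angles in rad, forces in N, time in s.
With the tool pointing down it reaches from about 0.35 to 0.975 m from the base axis. Payload 4.9 kg.
Tool frame: the origin (TCP) lies at the very end of the fingers, on their centre line; the grasp point (between the pads) lies 19 mm behind it (ctrl.pinch_z is the distance from the TCP to the grasp point, in m); z points along the fingers, y is the line along which they close (so a half turn about z gives the same grasp; the last joint's range is limited). The gripper opens to 85 mm and grips with 20 to 120 N. Pads are 22 mm wide; open, the fingers measure 114 mm over their backs; the gripper's body (76 mm by 85 mm) begins 54 mm behind the grasp point. The pads swing forward as they close: fully open they stand 13 mm farther back than shut.
Start: joints at [1.096, 0.053, 1.613, -0, 1.476, -0.119], TCP at [0.218, 0.586, 0.207] pointing down, gripper open.
Joint ranges: [-3.01, 3.01], [-1.01, 2.22], [0.06, 2.58], [-1.02, 4.17], [0.09, 2.62], [-3.14, 3.14]. Speed limits (rad/s): [2.57, 2.57, 3.14, 3.14, 3.14, 3.14].

## Interface

Orientations are given as a rotation vector (axis times angle).
In Python, from station import ctrl, optics gives the robot as it stands. The module is installed in compiled form; this text tells all that it offers.
- The arm moves only by the shell command python3 -m handwheel 'ROWS' [OPENING] [FORCE]. ROWS is JSON, one flat list of numbers, 6 for each row, row after row: the shift along the tool's x, y, z in m, then the turn, a rotation vector about the tool's x, y, z in degrees. A call has 1 to 20 rows; each row shifts and turns the commanded pose from where the row before left it, along the tool's axes as they then stand; what a row does not reach is not made up. A row lasts 1/10 s, in which the tool goes at most 50 mm and 8.59 degrees, less where a joint would pass 70% of its speed; a pose out of reach is approached as far as the arm can. A call is refused whole if a number of a shift passes 0.05 or a number of a turn 8.59, either way. A call with a gripper value outside its range is refused whole. OPENING is the closure, from 0 (fully open) to 1 (shut), set as the call begins (- or left out, the last holds). The fingers move at their own pace and stop on an object; FORCE is the grip in N (left out, the last holds). Time passes only in rows, so rows that do not move let the fingers close. It gives the time, the measured TCP pose, the force and the opening at its end, in the units of the state.
- ctrl.get_obs(): the state, without advancing time (a new reading comes with each control period).
- optics.get_image(name): name is "scene" or "side" or "wrist"; returns (picture, depth): 400x640x3 uint8, red, green, blue; 400x640 float32, m along the optical axis (not along the pixel's ray), 0 where there is no reading.
- optics.get_calibration(name): a dict with "fovy" (degrees; the focal length in pixels is half the picture's height over the tangent of half this angle, whatever the lens; pixels are square), "cx", "cy" (the principal point, pixels), "rvec" (rotation vector, rad) and "tvec" (3), from world to camera coordinates, as OpenCV has them; the wrist camera has in their place "mount" (4x4, takes a point from camera to tool coordinates, whose origin is the TCP and whose axes are the flange's). Camera axes: x right, y down, z forward; pixel columns grow to the right and rows downward; lengths in m; the calibration is good to about 2 mm. A picture is of the moment at which its call begins: read the wrist's pose just before it. get_calibration takes no time and is no camera call.
- ctrl.finish_job(): hands the job in, once; it reports no verdict.
The state is a dict: "t": time; "q": joint angles; "dq": joint speeds; "effort": joint torques, N m; "tool_pos": TCP position; "tool_rot": TCP orientation; "contact_force": force on the tool from outside, world axes, zero at the start; "wrist_torque": the same for the moment, N m; "opening": finger opening in m.
Only numpy, scipy, OpenCV 4.12 (cv2) and the standard library are available. Lean on these libraries where they do the work, as an engineer would, in place of code of your own. Each camera call takes 0.05 s, during which the arm holds its last target. There are 200 camera calls.

## Working session

There is one attempt and no reset: what is moved stays moved. The work goes in short steps, Python scripts to look and compute and a shell command to move; the robot and the scene stay as the last step left them, time stands still between calls to the robot, and variables do not carry over. Pictures are saved under pics/ and viewed, on a budget of 10 in all, crops included, one or two more only if the job needs it, and the job is handed in when it is done.

```bash
mkdir -p pics
cat > h.py <<'E'
import numpy as np,cv2
from scipy.spatial.transform import Rotation as R
from station import ctrl,optics
def cam(n,obs=None):
    c=optics.get_calibration(n); f=200/np.tan(np.radians(c["fovy"])/2)
    if n=="wrist":
        o=obs or ctrl.get_obs(); M=np.array(c["mount"]); Rt=R.from_rotvec(o["tool_rot"]).as_matrix()
        return f,c["cx"],c["cy"],Rt@M[:3,:3],Rt@M[:3,3]+o["tool_pos"]
    Rw=R.from_rotvec(np.ravel(c["rvec"])).as_matrix()
    return f,c["cx"],c["cy"],Rw.T,-Rw.T@np.ravel(c["tvec"])
def plane(C,uv,z):
    f,cx,cy,Rc,p=C; uv=np.atleast_2d(uv).astype(float)
    d=np.c_[(uv[:,0]-cx)/f,(uv[:,1]-cy)/f,np.ones(len(uv))]@Rc.T
    return p+d*((z-p[2])/d[:,2])[:,None]
def cloud(C,D):
    f,cx,cy,Rc,p=C; v,u=np.mgrid[:D.shape[0],:D.shape[1]]
    return np.stack([(u-cx)/f*D,(v-cy)/f*D,D],-1)@Rc.T+p
def snap(n,tag):
    o=ctrl.get_obs(); C=cam(n,o); im,D=optics.get_image(n)
    cv2.imwrite(f"pics/{tag}.png",im[:,:,::-1]); np.savez(f"pics/{tag}.npz",im=im,D=D,f=C[0],cx=C[1],cy=C[2],R=C[3],p=C[4])
    return C,im,D
def load(tag):
    z=np.load(f"pics/{tag}.npz"); return (float(z["f"]),float(z["cx"]),float(z["cy"]),z["R"],z["p"]),z["im"],z["D"]
E
python3 - <<'E'
from h import *
for n in("scene","side"):
    C,im,D=snap(n,n+"0"); print(n,C)
C,im,D=snap("wrist","wrist0"); print(C); o=ctrl.get_obs(); print(o); print(R.from_rotvec(o["tool_rot"]).as_matrix(), ctrl.pinch_z)
E
```

```text
scene (np.float64(403.0946715018817), 316.39471713688386, 198.88203284271677, array([[ 0.08829132,  0.82074318, -0.56443359],
       [ 0.99604165, -0.0668971 ,  0.05853036],
       [ 0.01027942, -0.56736709, -0.82340082]]), array([ 1.12397343, -0.04107401,  0.87966751]))
side (np.float64(482.88788170810477), 320.95907334306287, 203.33962147943254, array([[ 0.98313125, -0.13507652,  0.12331783],
       [-0.18265105, -0.68979749,  0.70058405],
       [-0.00956812, -0.7112902 , -0.70283334]]), array([ 0.43585116, -0.80062561,  0.8765082 ]))
(np.float64(306.55330985888486), 317.2399611022789, 199.21701523064976, array([[ 0.34763781,  0.90252352,  0.25416383],
       [ 0.93762477, -0.33381606, -0.09709082],
       [-0.00278278,  0.27206275, -0.96227549]]), array([0.15178542, 0.60940212, 0.37288877]))
{'t': 0.15, 'q': array([ 1.09596386e+00,  5.32233195e-02,  1.61392028e+00,  1.29964774e-06,
        1.47598095e+00, -1.18996268e-01]), 'dq': array([-0.0002667 , -0.00217799, -0.0040084 , -0.00031208,  0.00021773,
        0.00244391]), 'effort': array([ 3.23961622e-04, -3.94243455e+01, -3.70720625e+01, -1.36188710e-04,
        4.66521451e-03,  2.27285017e-07]), 'tool_pos': array([0.21750431, 0.58540733, 0.20636907]), 'tool_rot': array([-5.55922462e-01, -3.09155717e+00,  2.30008342e-03]), 'contact_force': array([-0.61701721, -0.38183118, -0.14062933]), 'wrist_torque': array([-0.00253235, -0.02754474,  0.02524978]), 'opening': 0.08558068014869795}
[[-9.37355400e-01  3.48373882e-01 -7.01517395e-04]
 [ 3.48374540e-01  9.37354429e-01 -1.36182986e-03]
 [ 1.83144483e-04 -1.52090937e-03 -9.99998827e-01]] 0.0187
```

View pics/scene0.png

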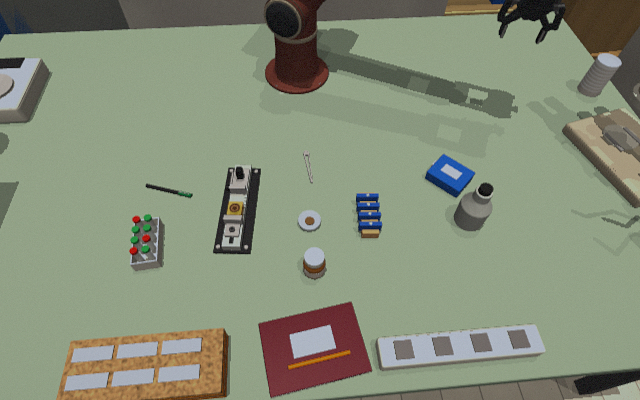

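View pics/side0.png

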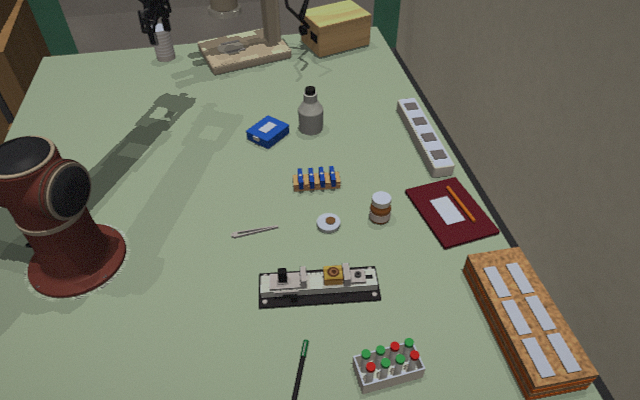

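Scene view: clamp at about (238,210) with its jaw (black handle at 240,172) towards the robot, amber block at (234,209); rack with four blue bars at (368,200–228); dish (309,220), jar (314,262), tweezers (308,167). The side view agrees. Next I measure the clamp and the rack.

Run:
```python
from h import *
for tag,box in(("scene0",(340,180,400,245)),("side0",(285,160,350,200))):
    C,im,D=load(tag); hsv=cv2.cvtColor(im,cv2.COLOR_RGB2HSV)
    m=cv2.inRange(hsv,(105,120,30),(125,255,255)); 
    x0,y0,x1,y1=box; mm=np.zeros_like(m); mm[y0:y1,x0:x1]=m[y0:y1,x0:x1]
    P=cloud(C,D); 
    top=(mm>0)&(abs(P[...,2]-.040)<.004)
    n,l,s,c=cv2.connectedComponentsWithStats(top.astype(np.uint8))
    for i in range(1,n):
        if s[i,4]>15:
            r=cv2.minAreaRect(plane(C,np.argwhere(l==i)[:,::-1],.04)[:,:2].astype(np.float32)*1000); print(tag,s[i,4],np.round(r[0],1),np.round(r[1],1),round(r[2],1), np.round(plane(C,c[i],.04)[0],4))
    # clamp base: dark
    g=im.max(2); b=(200,150,275,265) if tag=="scene0" else (245,255,395,315)
    m=np.zeros(g.shape,np.uint8); m[b[1]:b[3],b[0]:b[2]]=((g<60)&(P[...,2]<.02)&(P[...,2]>.003))[b[1]:b[3],b[0]:b[2]]
    xy=plane(C,np.argwhere(m>0)[:,::-1],.008)[:,:2].astype(np.float32)*1000
    r=cv2.minAreaRect(xy); print("clamp",m.sum(),r)
    # handle top
    hm=(g<60)&(abs(P[...,2]-.07)<.006); hm[:b[1]]=0;hm[b[3]:]=0;hm[:,:b[0]]=0;hm[:,b[2]:]=0
    if hm.sum(): print("handle",hm.sum(),plane(C,np.argwhere(hm)[:,::-1].mean(0),.07))
    am=cv2.inRange(hsv,(12,130,120),(30,255,255))>0; am&=(abs(P[...,2]-.052)<.006); am[:b[1]]=0;am[b[3]:]=0;am[:,:b[0]]=0;am[:,b[2]:]=0
    print("amber",am.sum(), cv2.minAreaRect(plane(C,np.argwhere(am)[:,::-1],.052)[:,:2].astype(np.float32)*1000) if am.sum() else 0)
```

```text
scene0 65 [548.5 149.4] [53.9  9.3] 85.4 [0.548 0.149 0.04 ]
scene0 45 [573.3 132.2] [27.6 12.1] 85.3 [0.5746 0.1305 0.04  ]
scene0 37 [575.7 161.4] [20.9 12.1] 85.3 [0.5767 0.1614 0.04  ]
scene0 44 [601.5 130.6] [27.  14.6] 85.3 [0.6019 0.129  0.04  ]
scene0 43 [603.9 160.3] [22.8 14.6] 85.3 [0.6049 0.1607 0.04  ]
scene0 47 [630.9 128.6] [26.7 14. ] 81.5 [0.6305 0.127  0.04  ]
scene0 42 [631.3 158. ] [22.7 11.4] 85.3 [0.6324 0.1582 0.04  ]
clamp 1230 ((537.2840576171875, -182.50668334960938), (89.54518127441406, 260.4498291015625), 83.81980895996094)
handle 34 [[ 0.46227014 -0.17427774  0.07      ]]
amber 130 ((567.1322631835938, -184.80918884277344), (35.437339782714844, 35.155426025390625), 85.3085708618164)
side0 18 [605.1 161.1] [16.4  8. ] 79.4 [0.6054 0.1614 0.04  ]
side0 52 [631.6 137.8] [59.8 10.5] 78.7 [0.6309 0.1365 0.04  ]
side0 21 [548.9 162. ] [20.2  8. ] 81.4 [0.5489 0.1633 0.04  ]
side0 18 [578.  160.2] [20.5  7.9] 80.5 [0.5772 0.1599 0.04  ]
side0 35 [601.4 129.4] [32.5 11.3] 85.6 [0.601  0.1281 0.04  ]
side0 32 [573.7 126.8] [31.3 10.4] 80.5 [0.5735 0.1283 0.04  ]
side0 30 [545.3 130.3] [27.7 10.4] 81.4 [0.5452 0.1309 0.04  ]
clamp 1283 ((535.7245483398438, -186.6112060546875), (91.7585220336914, 258.982421875), 83.91068267822266)
handle 60 [[ 0.45936839 -0.17987226  0.07      ]]
amber 163 ((567.3822021484375, -188.61338806152344), (34.28156280517578, 37.93008804321289), 79.21875762939453)
```

```bash
python3 -m handwheel '[0,0,0,0,0,-7.45, 0,0,0,0,0,-7.45, -0.03,-0.03,0,0,0,0, -0.03,-0.03,0,0,0,0, -0.03,-0.03,0,0,0,0, -0.03,-0.03,0,0,0,0, -0.03,-0.03,0,0,0,0, -0.03,-0.03,0,0,0,0, -0.03,-0.03,0,0,0,0, -0.03,-0.03,0,0,0,0, -0.03,-0.03,0,0,0,0, -0.03,-0.03,0,0,0,0, -0.03,-0.03,0,0,0,0, -0.03,-0.03,0,0,0,0, -0.03,-0.03,0,0,0,0, 0,0,0,0,0,0, 0,0,0,0,0,0]' 0
python3 - <<'E'
from h import *
C,im,D=snap("wrist","wrist1")
hsv=cv2.cvtColor(im,cv2.COLOR_RGB2HSV); m=cv2.inRange(hsv,(105,120,30),(125,255,255)); P=cloud(C,D)
top=(m>0)&(abs(P[...,2]-.040)<.005)
n,l,s,c=cv2.connectedComponentsWithStats(top.astype(np.uint8))
for i in range(1,n):
    if s[i,4]>150:
        r=cv2.minAreaRect(plane(C,np.argwhere(l==i)[:,::-1],.04)[:,:2].astype(np.float32)*1000); print(s[i],r)
E
```

```text
t: 1.85
tool_pos: [0.5686, 0.1597, 0.2067]
tool_rot: [-0.153, -3.136, -0.0]
contact_force: [-0.1, -0.1, -0.7]
opening: 0.0856
[280 152  51  12 464] ((543.99951171875, 148.22946166992188), (54.37665557861328, 11.34105110168457), 85.89949035644531)
[281 178  50  11 450] ((572.406982421875, 145.59234619140625), (54.68391799926758, 11.397660255432129), 84.46517181396484)
[283 202  49  11 431] ((600.3763427734375, 144.3418426513672), (54.617671966552734, 11.908539772033691), 84.47077941894531)
[284 225  48  11 411] ((628.2620239257812, 141.97760009765625), (54.669254302978516, 12.431153297424316), 84.47445678710938)
```

View pics/wrist1.png

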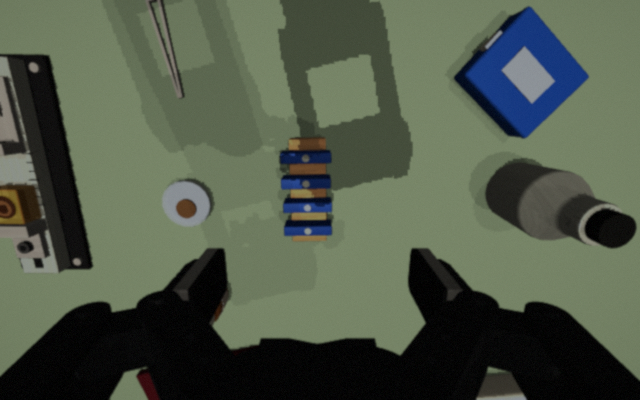

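Wrist view: four bars at about (306,157), (306,183), (308,206), (308,229), matching the other cameras within 3 mm. I'll take the near one.

```bash
python3 -m handwheel '[0.0107,-0.0069,0.03,0,0,0, 0.0106,-0.0069,0.03,0,0,0, 0,0,0.03,0,0,0, 0,0,0.03,0,0,0, 0,0,0.03,0,0,0, 0,0,0.02,0,0,0, 0,0,0.015,0,0,0, 0,0,0.014,0,0,0, 0,0,0,0,0,0, 0,0,0,0,0,0]' 0
python3 -m handwheel '[0,0,0,0,0,0, 0,0,0,0,0,0, 0,0,0,0,0,0, 0,0,0,0,0,0, 0,0,0,0,0,0, 0,0,0,0,0,0, 0,0,0,0,0,0]' 1 40
python3 - <<'E'
from h import *
snap("wrist","wrist2")
E
```

```text
t: 2.9
tool_pos: [0.5465, 0.149, 0.0089]
tool_rot: [0.15, 3.137, 0.0]
contact_force: [0.7, 0.8, 0.2]
opening: 0.0851
t: 3.6
tool_pos: [0.5475, 0.1487, 0.0103]
tool_rot: [0.151, 3.135, 0.001]
contact_force: [-2.1, -0.2, 6.4]
opening: 0.0529
```

View pics/wrist2.png

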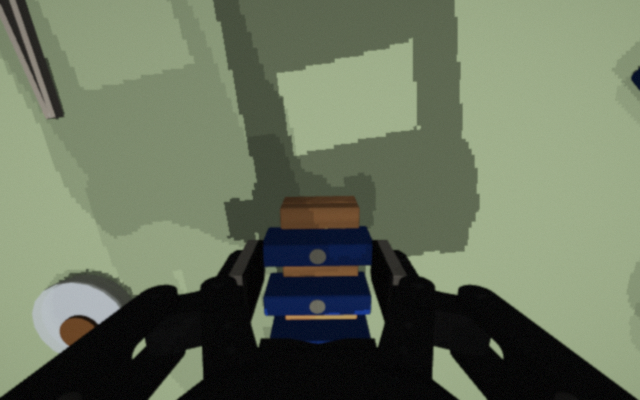

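The near bar (318,247) sits between the finger tips (about 250 and 385, row 255). I lift it.

```bash
python3 -m handwheel '[0,0,-0.01,0,0,0, 0,0,-0.02,0,0,0, 0,0,-0.03,0,0,0, 0,0,-0.03,0,0,0, 0,0,-0.03,0,0,0, 0,0,0,0,0,0]'
python3 - <<'E'
from h import *
C,im,D=snap("wrist","wrist3")
hsv=cv2.cvtColor(im,cv2.COLOR_RGB2HSV); m=cv2.inRange(hsv,(105,120,30),(125,255,255))
o=ctrl.get_obs();P=cloud(C,D);z=o["tool_pos"][2]; print(z)
n,l,s,c=cv2.connectedComponentsWithStats(m)
Rt=R.from_rotvec(o["tool_rot"]).as_matrix()
for i in range(1,n):
    if s[i,4]>100:
        p=P[l==i]; tl=(p-o["tool_pos"])@Rt; print(s[i],np.round(np.percentile(p,[2,50,98],axis=0),4).tolist(),np.round(np.percentile(tl,[2,50,98],axis=0),4).tolist())
E
```

```text
t: 4.25
tool_pos: [0.5497, 0.1491, 0.1347]
tool_rot: [0.15, 3.128, 0.003]
contact_force: [0.3, -1.0, -0.2]
opening: 0.0527
0.1318023809281026
[  500     0   140   164 11717] [[0.4248, 0.3251, 0.0076], [0.4782, 0.3726, 0.0326], [0.5379, 0.4191, 0.0343]] [[0.0334, 0.1683, 0.0972], [0.0899, 0.2152, 0.099], [0.1455, 0.2641, 0.124]]
[286 206  61  20 977] [[0.5652, 0.1198, 0.0213], [0.5692, 0.1451, 0.0395], [0.5783, 0.1717, 0.0413]] [[-0.0291, -0.0273, 0.0906], [-0.0204, -0.0021, 0.0924], [-0.0182, 0.025, 0.1106]]
[ 263  227  109   53 4401] [[0.5392, 0.1216, 0.0375], [0.5434, 0.1484, 0.1623], [0.6316, 0.1744, 0.1654]] [[-0.0832, -0.0255, -0.0336], [0.0048, -0.0001, -0.0306], [0.0075, 0.0256, 0.0948]]
```

View pics/wrist3.png

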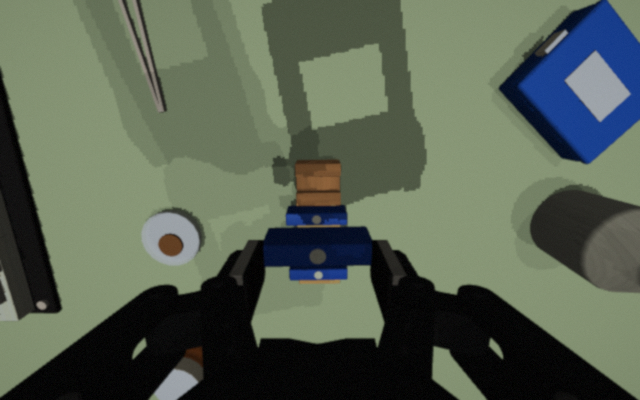

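The bar is held, upright, its centre about 2–3 mm off the tool centre along x. I carry it over the clamp for a close look at the gap.

```bash
python3 -m handwheel '[0,0,-0.03,0,0,0, -0.01,-0.038,0,0,0,0, -0.01,-0.038,0,0,0,0, -0.01,-0.038,0,0,0,0, -0.01,-0.038,0,0,0,0, -0.01,-0.038,0,0,0,0, -0.01,-0.038,0,0,0,0, -0.01,-0.038,0,0,0,0, -0.01,-0.038,0,0,0,0, 0,0,0,0,0,0, 0,0,0,0,0,0]'
python3 - <<'E'
from h import *
C,im,D=snap("wrist","wrist4"); P=cloud(C,D)
cv2.imwrite("pics/wrist4c.png",cv2.resize(im[40:300,200:440,::-1],None,fx=2.2,fy=2.2))
E
```

```text
t: 5.4
tool_pos: [0.5957, -0.1618, 0.1564]
tool_rot: [-0.153, -3.135, -0.002]
contact_force: [-0.5, 0.1, -1.3]
opening: 0.0527
```

View pics/wrist4c.png

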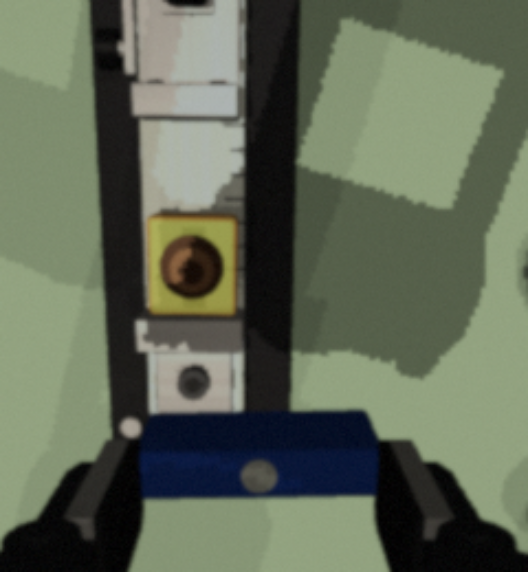

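Close view (crop): jaw plate at rows 83–116, open bed 118–212, amber block 148–240 × 215–315, backstop 320–350, held bar at 410–495. Now numbers.

Run:
```python
from h import *
C,im,D=load("wrist4"); P=cloud(C,D); o=ctrl.get_obs()
for v in list(range(68,104,2))+list(range(130,146,2))+list(range(176,204,3)):
    p=np.median(P[v,275:300],axis=0); print(v,np.round(p*1000,1).tolist())
F=lambda uc,vc,z:np.round(plane(C,[200+uc/2.2,40+vc/2.2],z)[0]*1000,1)
print("jaw top corners",[F(u,v,.055) for u,v in((134,83),(239,83))])
print("block top corners",[F(u,v,.052) for u,v in((148,215),(238,215),(148,315),(238,315))])
print("backstop top",[F(u,v,.054) for u,v in((137,320),(243,320))])
print("base edges L",[F(u,v,.008) for u,v in((93,0),(113,420))],"R",[F(u,v,.008) for u,v in((299,0),(290,400))])
print("bed edge R",[F(u,v,.028) for u,v in((245,120),(245,200),)],"L",[F(u,v,.028) for u,v in((140,120),(147,210))])
C,im,D=load("wrist3")
```

```text
68 [485.8, -178.1, 35.6]
70 [487.4, -178.2, 35.4]
72 [489.1, -178.4, 35.8]
74 [490.6, -178.7, 35.7]
76 [492.3, -178.8, 35.6]
78 [496.1, -177.4, 54.7]
80 [497.6, -177.6, 55.0]
82 [499.2, -177.7, 55.1]
84 [500.6, -178.0, 55.2]
86 [502.4, -177.3, 55.0]
88 [503.8, -178.3, 55.7]
90 [505.4, -178.4, 55.3]
92 [506.8, -178.8, 54.9]
94 [507.5, -180.2, 41.0]
96 [508.3, -181.6, 27.9]
98 [510.1, -181.7, 28.1]
100 [511.7, -182.0, 28.3]
102 [513.5, -182.2, 28.0]
130 [538.4, -185.2, 28.2]
132 [540.2, -185.4, 28.4]
134 [542.1, -185.6, 28.3]
136 [543.9, -185.8, 28.2]
138 [544.5, -184.2, 47.3]
140 [546.0, -184.0, 51.8]
142 [547.6, -184.0, 52.3]
144 [549.3, -184.2, 52.3]
176 [577.5, -187.7, 52.3]
179 [580.4, -187.3, 52.3]
182 [583.1, -188.6, 51.7]
185 [585.7, -188.7, 52.6]
188 [588.2, -189.1, 53.9]
191 [591.1, -189.4, 54.3]
194 [593.8, -189.6, 54.1]
197 [596.7, -190.0, 54.0]
200 [599.9, -190.5, 53.7]
203 [607.2, -193.0, 36.4]
jaw top corners [array([ 493.8, -198.6,   55. ]), array([ 497.6, -159.8,   55. ])]
block top corners [array([ 542.3, -200.7,   52. ]), array([ 545.8, -165.3,   52. ]), array([ 582.5, -206.4,   52. ]), array([ 586. , -169.5,   52. ])]
backstop top [array([ 583.7, -210.8,   54. ]), array([ 587.9, -167.6,   54. ])]
base edges L [array([ 453.9, -218.7,    8. ]), array([ 643.1, -239.6,    8. ])] R [array([ 462.3, -131.8,    8. ]), array([ 641.1, -150.6,    8. ])]
bed edge R [array([ 509.2, -159.2,   28. ]), array([ 541.5, -162.5,   28. ])] L [array([ 505. , -202.6,   28. ]), array([ 541.6, -204.8,   28. ])]
```

Run:
```python
from h import *
C,im,D=load("wrist4"); P=cloud(C,D); o=ctrl.get_obs(); Rt=R.from_rotvec(o["tool_rot"]).as_matrix()
print(o["tool_pos"],o["t"])
for v in range(224,270,3): print(v,np.round((np.median(P[v,312:322],axis=0)-o["tool_pos"])@Rt*1000,1), im[v,330])
```

```text
[ 0.59577497 -0.16094583  0.15665428] 5.45
224 [-46.9  -2.3 148.2] [31 32 27]
227 [ 8.5 -1.7 -5.5] [ 9 14 33]
230 [  8.5  -1.7 -10. ] [ 2 10 33]
233 [  8.2  -1.7 -13.8] [ 4 14 36]
236 [  8.4  -1.7 -18.5] [ 4 14 36]
239 [  8.5  -1.7 -22.4] [ 7 15 37]
242 [  8.3  -1.6 -26.2] [ 3 12 35]
245 [  8.   -1.6 -28.7] [ 7 19 49]
248 [  6.5  -1.6 -29.3] [ 9 22 55]
251 [  5.3  -1.6 -29.9] [ 9 23 55]
254 [  3.8  -1.6 -30. ] [10 23 56]
257 [  1.8  -1.6 -29.5] [ 9 23 55]
260 [  0.4  -1.6 -29.8] [ 8 23 63]
263 [ -1.3  -1.6 -29.5] [ 8 21 55]
266 [ -3.2  -1.7 -29. ] [ 99 114  97]
269 [-105.6   -2.4  156.1] [146 162 128]
```

```bash
python3 -m handwheel '[0.0217,-0.0087,0,0,0,0.55, 0.0216,-0.0087,0,0,0,0, 0.0216,-0.0087,0,0,0,0, 0,0,0.03,0,0,0, 0,0,0.03,0,0,0, 0,0,0.03,0,0,0, 0,0,0.01,0,0,0, 0,0,0,0,0,0, 0,0,0,0,0,0]'
python3 - <<'E'
from h import *
C,im,D=snap("wrist","wrist5"); P=cloud(C,D); o=ctrl.get_obs(); Rt=R.from_rotvec(o["tool_rot"]).as_matrix()
print(o["tool_pos"])
for v in range(150,280,4): print(v,np.round(np.median(P[v,310:325],axis=0)*1000,1))
E
```

```text
t: 6.35
tool_pos: [0.5303, -0.1807, 0.0595]
tool_rot: [0.164, 3.136, -0.001]
contact_force: [0.1, 0.8, -0.7]
opening: 0.0528
[ 0.5307991  -0.18108575  0.06020128]
150 [ 482.7 -176.3   35.7]
154 [ 485.1 -176.6   35.6]
158 [ 487.6 -176.8   35.8]
162 [ 490.  -177.1   35.5]
166 [ 492.7 -177.4   35.8]
170 [ 495.1 -177.6   35.7]
174 [ 495.5 -177.7   46.2]
178 [ 496.2 -177.7   54.7]
182 [ 498.5 -177.9   55.2]
186 [ 500.7 -178.2   54.9]
190 [ 503.1 -178.4   55.3]
194 [ 505.5 -178.7   55.1]
198 [ 515.3 -179.8   28.1]
202 [ 518.1 -180.    28.3]
206 [ 521.  -180.4   28. ]
210 [ 523.9 -180.6   28.2]
214 [ 526.7 -180.9   28.1]
218 [ 529.2 -181.2   28.2]
222 [ 532.5 -181.6   28. ]
226 [ 535.2 -181.8   28.4]
230 [ 521.9 -179.8   69.9]
234 [ 521.8 -180.3   75.2]
238 [ 521.9 -180.4   80.8]
242 [ 521.9 -180.3   85.9]
246 [ 522.6 -180.4   88.8]
250 [ 524.6 -180.6   89.2]
254 [ 526.6 -180.8   89.3]
258 [ 528.8 -181.    89.6]
262 [ 530.8 -181.2   89.4]
266 [ 533.3 -181.5   89.1]
270 [ 555.5 -183.9   52.5]
274 [ 558.  -184.2   53. ]
278 [ 560.9 -184.4   52.7]
```

View pics/wrist5.png

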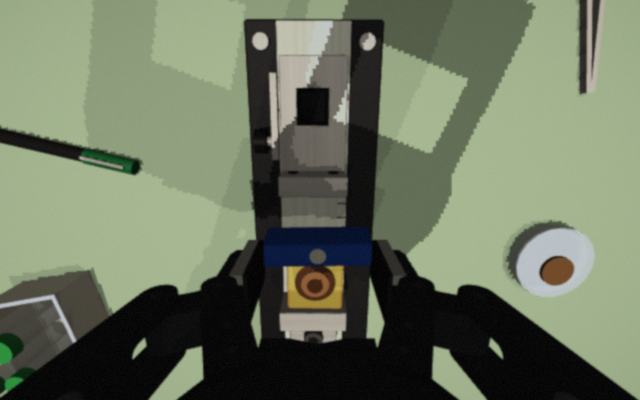

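Bar (318,247) is over the gap, 15 mm clear of the jaw and 10 mm of the block; handle at (313,106). I lower and release.

```bash
python3 -m handwheel '[0,-0.0015,0.015,0,0,0, 0,0,0.012,0,0,0, 0,0,0.006,0,0,0, 0,0,0.002,0,0,0, 0,0,0,0,0,0, 0,0,0,0,0,0]'
python3 -m handwheel '[0,0,0,0,0,0, 0,0,0,0,0,0, 0,0,0,0,0,0, 0,0,0,0,0,0, 0,0,0,0,0,0]' 0
python3 -m handwheel '[0,0,-0.03,0,0,0, 0,0,-0.04,0,0,0, 0,0,-0.04,0,0,0, 0,0,0,0,0,0, 0,0,0,0,0,0]'
python3 - <<'E'
from h import *
C,im,D=snap("wrist","wrist6"); P=cloud(C,D); hsv=cv2.cvtColor(im,cv2.COLOR_RGB2HSV)
m=cv2.inRange(hsv,(105,120,20),(125,255,255)); m[:, :200]=0;m[:,440:]=0
n,l,s,c=cv2.connectedComponentsWithStats(m)
for i in range(1,n):
    if s[i,4]>100:
        p=P[l==i]; t=abs(p[:,2]-.054)<.004; print(s[i],t.sum(),cv2.minAreaRect(p[t,:2].astype(np.float32)*1000) if t.sum()>20 else 0)
g=im.max(2); h=(g<60)&(abs(P[...,2]-.07)<.004)&(P[...,0]<.52)
print("handle",h.sum(),cv2.minAreaRect(P[h][:,:2].astype(np.float32)*1000) if h.sum() else 0)
E
```

```text
t: 7.0
tool_pos: [0.5297, -0.1823, 0.0244]
tool_rot: [-0.166, -3.137, -0.001]
contact_force: [-2.1, 2.4, 10.0]
opening: 0.0526
t: 7.5
tool_pos: [0.5291, -0.1824, 0.023]
tool_rot: [-0.165, -3.137, -0.0]
contact_force: [-0.3, -0.6, 0.0]
opening: 0.0852
t: 8.0
tool_pos: [0.5301, -0.1829, 0.1348]
tool_rot: [0.165, 3.135, -0.002]
contact_force: [-1.8, -0.1, 0.2]
opening: 0.0853
[ 285  182   68   21 1159] 829 ((526.803955078125, -182.497802734375), (55.60034942626953, 12.195652961730957), 83.62286376953125)
handle 522 ((457.82568359375, -175.6576385498047), (15.37109661102295, 17.465255737304688), 83.69615173339844)
```

View pics/wrist6.png

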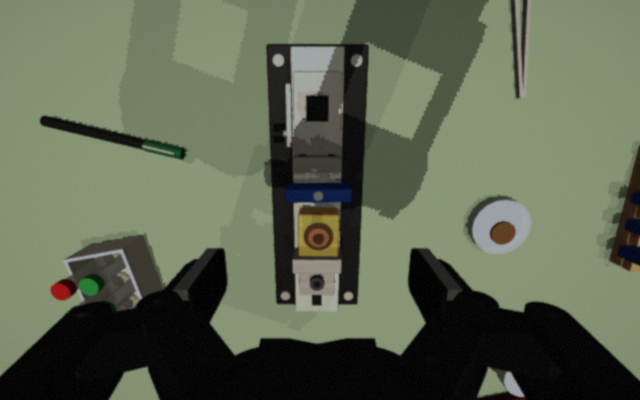

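The bar (318,195) stands square on the bed, centre y within 1 mm of mid-bed. Now I grip the handle (317,108) and try the jaw: first draw it back.

```bash
python3 -m handwheel '[0.0242,0,0,0,0,0, 0.0242,0,0,0,0,0, 0.0241,0,0,0,0,0, 0,0,0.03,0,0,0, 0,0,0.03,0,0,0, 0,0,0.02,0,0,0, 0,0,0.011,0,0,0, 0,0,0,0,0,0]'
python3 -m handwheel '[0,0,0,0,0,0, 0,0,0,0,0,0, 0,0,0,0,0,0, 0,0,0,0,0,0, 0,0,0,0,0,0, 0,0,0,0,0,0, 0,0,0,0,0,0, 0,0,0,0,0,0]' 1 40
python3 -m handwheel '[0.003,0,0,0,0,0, 0.002,0,0,0,0,0, 0,0,0,0,0,0, 0,0,0,0,0,0]'
```

```text
t: 8.85
tool_pos: [0.4549, -0.1735, 0.0391]
tool_rot: [-0.165, -3.131, -0.004]
contact_force: [0.1, 0.6, 0.1]
opening: 0.085
t: 9.65
tool_pos: [0.4577, -0.1756, 0.0432]
tool_rot: [0.165, 3.136, -0.002]
contact_force: [-2.0, -2.8, 4.8]
opening: 0.0138
t: 10.05
tool_pos: [0.4539, -0.1751, 0.0432]
tool_rot: [0.166, 3.132, -0.003]
contact_force: [5.3, -4.7, 2.0]
opening: 0.0139
```

```bash
python3 -m handwheel '[0.001,0,0,0,0,0, 0,0,0,0,0,0, 0,0,0,0,0,0]'; python3 -m handwheel '[-0.003,0,0,0,0,0, -0.003,0,0,0,0,0, -0.003,0,0,0,0,0, -0.003,0,0,0,0,0, -0.003,0,0,0,0,0, 0,0,0,0,0,0, 0,0,0,0,0,0]'
python3 -m handwheel '[-0.003,0,0,0,0,0, -0.003,0,0,0,0,0, 0,0,0,0,0,0, 0,0,0,0,0,0]'
python3 -m handwheel '[-0.002,0,0,0,0,0, -0.002,0,0,0,0,0, 0,0,0,0,0,0, 0,0,0,0,0,0]'
```

```text
t: 10.35
tool_pos: [0.454, -0.1752, 0.0432]
tool_rot: [0.166, 3.129, -0.003]
contact_force: [8.2, -3.6, -1.1]
opening: 0.0137
t: 11.05
tool_pos: [0.4667, -0.1765, 0.0431]
tool_rot: [0.165, 3.136, -0.002]
contact_force: [0.2, -3.9, 4.7]
opening: 0.0141
t: 11.45
tool_pos: [0.4726, -0.1772, 0.0431]
tool_rot: [0.165, 3.136, -0.002]
contact_force: [0.5, -2.8, 4.9]
opening: 0.0141
t: 11.85
tool_pos: [0.4764, -0.1776, 0.0431]
tool_rot: [0.165, 3.136, -0.002]
contact_force: [-0.8, -3.9, 5.8]
opening: 0.0139
```

Fully back was felt at x=0.454 (8 N). Now at about 22.5 mm of travel with next to no push; continue in small steps.

```bash
for i in 1 2 3; do python3 -m handwheel '[-0.001,0,0,0,0,0, 0,0,0,0,0,0, 0,0,0,0,0,0, 0,0,0,0,0,0]'; done
python3 - <<'E'
from h import *
C,im,D=snap("side","side7"); cv2.imwrite("pics/side7c.png",cv2.resize(im[250:320,240:400,::-1],None,fx=4.5,fy=4.5,interpolation=cv2.INTER_CUBIC))
E
```

```text
t: 12.25
tool_pos: [0.4772, -0.1777, 0.0431]
tool_rot: [0.165, 3.137, -0.002]
contact_force: [-0.7, -4.0, 6.9]
opening: 0.0139
t: 12.65
tool_pos: [0.4778, -0.1777, 0.0431]
tool_rot: [-0.165, -3.136, 0.002]
contact_force: [-2.5, -4.4, 8.2]
opening: 0.0137
t: 13.05
tool_pos: [0.4778, -0.1777, 0.0431]
tool_rot: [-0.165, -3.134, 0.002]
contact_force: [-6.4, -3.5, 11.3]
opening: 0.0139
```

View pics/side7c.png

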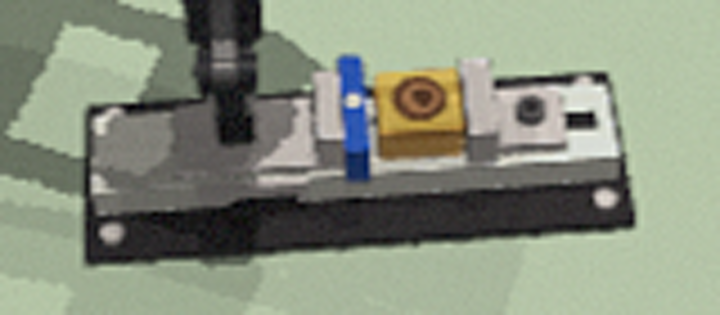

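The jaw stopped hard at 24 mm travel (0.4778); the side view shows a gap of a few mm between bar (355,120) and block (378,110), so it is the slot end and a second bar is needed. Draw back, let go, fetch the next bar.

```bash
python3 -m handwheel '[0.004,0,0,0,0,0, 0.004,0,0,0,0,0, 0.004,0,0,0,0,0, 0.004,0,0,0,0,0, 0.004,0,0,0,0,0, 0.004,0,0,0,0,0, 0.0025,0,0,0,0,0, 0,0,0,0,0,0, 0,0,0,0,0,0]'
python3 -m handwheel '[0,0,0,0,0,0, 0,0,0,0,0,0, 0,0,0,0,0,0, 0,0,0,0,0,0, 0,0,0,0,0,0, 0,0,0,0,0,0]' 0
python3 -m handwheel '[0,0,-0.03,0,0,0, 0,0,-0.04,0,0,0, 0,0,-0.04,0,0,0, 0,0,0,0,0,0]'
```

```text
t: 14.0
tool_pos: [0.4539, -0.1752, 0.0432]
tool_rot: [0.165, 3.134, -0.003]
contact_force: [2.3, -4.7, 3.3]
opening: 0.0139
t: 14.6
tool_pos: [0.4526, -0.1742, 0.0421]
tool_rot: [-0.165, -3.137, -0.001]
contact_force: [-0.5, 0.7, 0.3]
opening: 0.0855
t: 15.0
tool_pos: [0.4564, -0.1764, 0.1596]
tool_rot: [0.165, 3.126, -0.009]
contact_force: [0.6, -0.9, 1.0]
opening: 0.0855
```

```bash
python3 -m handwheel '[-0.0104,0.0415,0,0,0,0, -0.0104,0.0415,0,0,0,0, -0.0104,0.0415,0,0,0,0, -0.0105,0.0415,0,0,0,0, -0.0105,0.0415,0,0,0,0, -0.0105,0.0415,0,0,0,0, -0.0105,0.0415,0,0,0,0, -0.0105,0.0415,0,0,0,-0.55, 0,0,0.03,0,0,0, 0,0,0.03,0,0,0, 0,0,0.02,0,0,0, 0,0,0,0,0,0, 0,0,0,0,0,0, 0,0,0,0,0,0]'
python3 - <<'E'
from h import *
C,im,D=snap("wrist","wrist8"); P=cloud(C,D); hsv=cv2.cvtColor(im,cv2.COLOR_RGB2HSV); o=ctrl.get_obs(); Rt=R.from_rotvec(o["tool_rot"]).as_matrix(); print(o["tool_pos"])
m=cv2.inRange(hsv,(105,120,20),(125,255,255)); T=(m>0)&(abs(P[...,2]-.04)<.004); T[:, :200]=0;T[:,440:]=0
n,l,s,c=cv2.connectedComponentsWithStats(T.astype(np.uint8))
for i in range(1,n):
    if s[i,4]>100: print(s[i],cv2.minAreaRect((((P[l==i]-o["tool_pos"])@Rt)[:,:2]*1000).astype(np.float32)))
E
```

```text
t: 16.4
tool_pos: [0.5721, 0.1471, 0.074]
tool_rot: [0.15, 3.135, 0.001]
contact_force: [0.0, -1.0, -0.5]
opening: 0.0853
[0.57223353 0.14704685 0.07428433]
[ 277  209   79   18 1154] ((-0.19018220901489258, -1.3434715270996094), (54.45022201538086, 11.362698554992676), 89.1060791015625)
[ 280  246   77   18 1090] ((-28.319744110107422, -0.011943817138671875), (54.97292709350586, 12.215370178222656), 89.01671600341797)
[ 282  280   74   17 1020] ((-56.2940673828125, 0.45575714111328125), (54.82341384887695, 11.844429969787598), 89.14382934570312)
```

```bash
python3 -m handwheel '[0,0,0.025,0,0,0, 0,0,0.02,0,0,0, 0,0,0.012,0,0,0, 0,0,0.008,0,0,0, 0,0,0,0,0,0, 0,0,0,0,0,0]' 0
python3 -m handwheel '[0,0,0,0,0,0, 0,0,0,0,0,0, 0,0,0,0,0,0, 0,0,0,0,0,0, 0,0,0,0,0,0, 0,0,0,0,0,0, 0,0,0,0,0,0]' 1 40
python3 -m handwheel '[0,0,-0.01,0,0,0, 0,0,-0.02,0,0,0, 0,0,-0.04,0,0,0, 0,0,-0.04,0,0,0, 0,0,-0.04,0,0,0, 0,0,0,0,0,0, 0,0,0,0,0,0]'
python3 - <<'E'
from h import *
C,im,D=snap("wrist","wrist9"); P=cloud(C,D); hsv=cv2.cvtColor(im,cv2.COLOR_RGB2HSV); o=ctrl.get_obs(); Rt=R.from_rotvec(o["tool_rot"]).as_matrix(); print(o["tool_pos"])
m=cv2.inRange(hsv,(105,120,20),(125,255,255)); L=(P-o["tool_pos"])@Rt
T=(m>0)&(abs(L[...,2]+.03)<.006); print(T.sum(), np.round(L[T].mean(0),4), cv2.minAreaRect((L[T][:,:2]*1000).astype(np.float32)) if T.sum() else 0)
E
```

```text
t: 17.05
tool_pos: [0.5717, 0.1471, 0.0082]
tool_rot: [0.15, 3.137, 0.0]
contact_force: [0.4, -0.5, 0.6]
opening: 0.0853
t: 17.75
tool_pos: [0.5719, 0.1471, 0.0089]
tool_rot: [0.15, 3.136, 0.0]
contact_force: [-2.0, 0.7, 6.7]
opening: 0.0534
t: 18.45
tool_pos: [0.5717, 0.1471, 0.1592]
tool_rot: [0.15, 3.135, 0.001]
contact_force: [-0.5, 0.2, -1.1]
opening: 0.0536
[0.57045209 0.14697792 0.15702281]
2799 [-0.0004 -0.0002 -0.0319] ((-2.0082292556762695, 0.06639480590820312), (54.29054260253906, 11.971332550048828), 89.195556640625)
```

```bash
python3 -m handwheel '[0.0034,-0.0415,0,0,0,0, 0.0034,-0.0415,0,0,0,0, 0.0034,-0.0415,0,0,0,0, 0.0034,-0.0415,0,0,0,0, 0.0034,-0.0415,0,0,0,0, 0.0034,-0.0415,0,0,0,0, 0.0034,-0.0415,0,0,0,0, 0.0034,-0.0415,0,0,0,0.55, 0,0,0.03,0,0,0, 0,0,0.03,0,0,0, 0,0,0.025,0,0,0, 0,0,0,0,0,0, 0,0,0,0,0,0, 0,0,0,0,0,0]'
python3 - <<'E'
from h import *
C,im,D=snap("wrist","wrist10"); P=cloud(C,D); o=ctrl.get_obs(); print(o["tool_pos"],o["tool_rot"])
for v in range(186,310,3): print(v,np.round(np.median(P[v,308:324],axis=0)*1000,1))
E
```

```text
t: 19.9
tool_pos: [0.5128, -0.1811, 0.0734]
tool_rot: [0.165, 3.136, -0.001]
contact_force: [0.2, -0.4, -0.6]
opening: 0.0533
[ 0.5131108  -0.18125572  0.07391566] [ 1.64853216e-01  3.13493055e+00 -1.67217165e-03]
186 [ 491.1 -180.5   35.5]
189 [ 491.6 -180.5   42.5]
192 [ 491.6 -180.5   50.2]
195 [ 492.1 -180.5   55.2]
198 [ 494.1 -180.7   55. ]
201 [ 496.1 -180.9   55.1]
204 [ 498.1 -181.1   55.2]
207 [ 499.9 -180.7   55.2]
210 [ 502.  -181.6   54.7]
213 [ 513.1 -182.9   28.1]
216 [ 515.3 -183.2   28. ]
219 [ 517.6 -183.4   28.1]
222 [ 519.9 -183.7   28.2]
225 [ 522.1 -183.9   28.4]
228 [ 524.4 -184.1   28.2]
231 [ 526.9 -183.7   28. ]
234 [ 527.3 -184.4   32.8]
237 [ 508.4 -182.    83.4]
240 [ 508.4 -182.    87.7]
243 [ 508.5 -182.    91.4]
246 [ 508.3 -181.9   95.4]
249 [ 508.4 -181.9   98.9]
252 [ 508.3 -181.9  102.3]
255 [ 508.9 -181.9  104.5]
258 [ 510.6 -182.1  104.4]
261 [ 511.9 -182.3  105.2]
264 [ 513.7 -182.5  104.6]
267 [ 515.2 -182.6  104.8]
270 [ 516.6 -182.8  105. ]
273 [ 518.5 -183.   104.8]
276 [ 550.3 -186.7   52. ]
279 [ 552.4 -186.9   52.5]
282 [ 554.7 -187.2   52.7]
285 [ 556.8 -187.4   52.6]
288 [ 558.9 -187.6   53. ]
291 [ 561.3 -187.9   53.1]
294 [ 563.4 -188.1   53.4]
297 [ 565.6 -188.3   53.4]
300 [ 568.2 -188.6   53.3]
303 [ 570.7 -188.9   53.2]
306 [ 573.2 -188.5   53. ]
309 [ 575.7 -189.4   52.7]
```

View pics/wrist10.png

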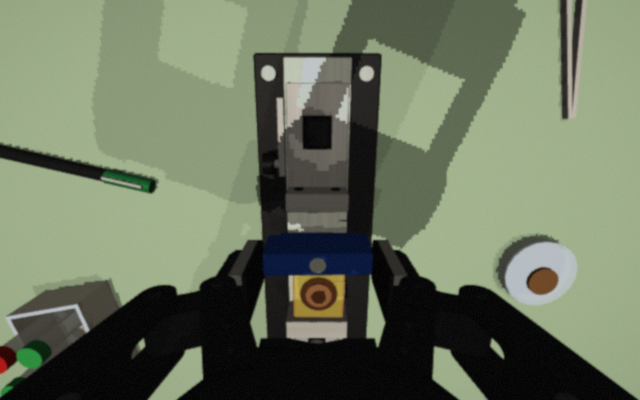

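Bar 2 (318,255) lies between jaw face (0.503) and bar 1 (0.527) with 5 and 7 mm to spare; bed centred under it. Lower, release, lift.

```bash
python3 -m handwheel '[0,0,0.02,0,0,0, 0,0,0.016,0,0,0, 0,0,0.009,0,0,0, 0,0,0.005,0,0,0, 0,0,0,0,0,0, 0,0,0,0,0,0]'
python3 -m handwheel '[0,0,0,0,0,0, 0,0,0,0,0,0, 0,0,0,0,0,0, 0,0,0,0,0,0, 0,0,0,0,0,0]' 0
python3 -m handwheel '[0,0,-0.03,0,0,0, 0,0,-0.04,0,0,0, 0,0,-0.04,0,0,0, 0,0,0,0,0,0, 0,0,0,0,0,0]'
python3 - <<'E'
from h import *
C,im,D=snap("wrist","wrist11"); P=cloud(C,D); hsv=cv2.cvtColor(im,cv2.COLOR_RGB2HSV)
m=cv2.inRange(hsv,(105,120,20),(125,255,255)); T=(m>0)&(abs(P[...,2]-.054)<.004); T[:, :200]=0;T[:,440:]=0
n,l,s,c=cv2.connectedComponentsWithStats(T.astype(np.uint8))
for i in range(1,n):
    if s[i,4]>50: print(s[i],cv2.minAreaRect((P[l==i][:,:2]*1000).astype(np.float32)))
g=im.max(2); h=(g<60)&(abs(P[...,2]-.07)<.004)&(P[...,0]<.52)
print("handle",h.sum(),cv2.minAreaRect(P[h][:,:2].astype(np.float32)*1000) if h.sum() else 0)
E
```

```text
t: 20.55
tool_pos: [0.5127, -0.1811, 0.0229]
tool_rot: [0.165, 3.136, -0.001]
contact_force: [0.3, 0.4, 1.7]
opening: 0.0533
t: 21.05
tool_pos: [0.512, -0.1809, 0.0223]
tool_rot: [-0.166, -3.137, -0.0]
contact_force: [0.3, -0.2, 0.5]
opening: 0.0853
t: 21.55
tool_pos: [0.5129, -0.1813, 0.1338]
tool_rot: [0.165, 3.134, -0.002]
contact_force: [-0.8, -0.1, -0.3]
opening: 0.0852
[285 193  67  15 868] ((514.10595703125, -181.39193725585938), (55.74336624145508, 11.962350845336914), 84.60285186767578)
[286 215  65  14 807] ((532.9694213867188, -183.30276489257812), (55.02293014526367, 11.67426586151123), 83.53006744384766)
handle 526 ((453.6761779785156, -175.4491729736328), (15.66435718536377, 17.322498321533203), 83.76802062988281)
```

Both bars stand square and centred. Grip the handle again.

```bash
python3 -m handwheel '[0.0294,0,0,0,0,0, 0.0295,-0.0005,0,0,0,0, 0,0,0.03,0,0,0, 0,0,0.03,0,0,0, 0,0,0.02,0,0,0, 0,0,0.009,0,0,0, 0,0,0,0,0,0]'
python3 -m handwheel '[0,0,0,0,0,0, 0,0,0,0,0,0, 0,0,0,0,0,0, 0,0,0,0,0,0, 0,0,0,0,0,0, 0,0,0,0,0,0, 0,0,0,0,0,0, 0,0,0,0,0,0]' 1 40
python3 -m handwheel '[-0.003,0,0,0,0,0, -0.003,0,0,0,0,0, -0.003,0,0,0,0,0, 0,0,0,0,0,0, 0,0,0,0,0,0]'
python3 -m handwheel '[-0.002,0,0,0,0,0, 0,0,0,0,0,0, 0,0,0,0,0,0]'
python3 -m handwheel '[-0.0015,0,0,0,0,0, 0,0,0,0,0,0, 0,0,0,0,0,0]'
```

```text
t: 22.3
tool_pos: [0.4514, -0.174, 0.0405]
tool_rot: [-0.165, -3.132, -0.004]
contact_force: [-0.6, 0.2, -0.8]
opening: 0.0856
t: 23.1
tool_pos: [0.4539, -0.1752, 0.044]
tool_rot: [0.165, 3.136, -0.0]
contact_force: [-1.1, 1.9, 6.0]
opening: 0.0136
t: 23.6
tool_pos: [0.4632, -0.1763, 0.0441]
tool_rot: [0.165, 3.135, -0.0]
contact_force: [0.1, 1.8, 5.5]
opening: 0.0137
t: 23.9
tool_pos: [0.465, -0.1765, 0.0441]
tool_rot: [0.165, 3.136, -0.0]
contact_force: [-1.2, 1.7, 5.7]
opening: 0.0136
t: 24.2
tool_pos: [0.4664, -0.1766, 0.0441]
tool_rot: [0.165, 3.136, -0.0]
contact_force: [-0.4, 1.3, 6.1]
opening: 0.0137
```

```bash
for i in 1 2 3 4; do python3 -m handwheel '[-0.001,0,0,0,0,0, 0,0,0,0,0,0, 0,0,0,0,0,0, 0,0,0,0,0,0]' | grep -v -e rot -e opening; done
```

```text
t: 24.6
tool_pos: [0.4672, -0.1767, 0.044]
contact_force: [-0.2, 1.9, 6.9]
t: 25.0
tool_pos: [0.4682, -0.1768, 0.0441]
contact_force: [-1.0, 2.1, 5.9]
t: 25.4
tool_pos: [0.4692, -0.1769, 0.044]
contact_force: [-1.2, 2.0, 6.7]
t: 25.8
tool_pos: [0.4702, -0.177, 0.044]
contact_force: [-1.2, 1.2, 6.3]
```

```bash
for i in 1 2 3; do python3 -m handwheel '[-0.001,0,0,0,0,0, 0,0,0,0,0,0, 0,0,0,0,0,0, 0,0,0,0,0,0]' | grep -v -e rot -e opening; done
```

```text
t: 26.2
tool_pos: [0.4711, -0.1771, 0.044]
contact_force: [-0.3, 1.3, 6.2]
t: 26.6
tool_pos: [0.4721, -0.1773, 0.0441]
contact_force: [-1.7, 2.0, 6.9]
t: 27.0
tool_pos: [0.4721, -0.1772, 0.044]
contact_force: [-5.9, 2.8, 8.9]
```

Firm at 18 mm travel, well short of the slot end: it is bearing on the stack. Build up to about 11 N.

```bash
for i in 1 2 3; do python3 -m handwheel '[-0.0006,0,0,0,0,0, 0,0,0,0,0,0, 0,0,0,0,0,0, 0,0,0,0,0,0]' | grep -v -e rot -e opening; done
```

```text
t: 27.4
tool_pos: [0.4721, -0.1772, 0.044]
contact_force: [-7.5, 3.0, 10.7]
t: 27.8
tool_pos: [0.4721, -0.1772, 0.044]
contact_force: [-10.5, 2.2, 12.8]
t: 28.2
tool_pos: [0.4721, -0.1772, 0.044]
contact_force: [-11.7, 2.9, 13.7]
```

```bash
python3 -m handwheel '[-0.0004,0,0,0,0,0, 0,0,0,0,0,0, 0,0,0,0,0,0, 0,0,0,0,0,0, 0,0,0,0,0,0, 0,0,0,0,0,0, 0,0,0,0,0,0, 0,0,0,0,0,0]'
python3 - <<'E'
from h import *
f=[]
for i in range(6):
    C,im,D=optics.get_calibration("side"),*optics.get_image("side"); f.append(ctrl.get_obs()["contact_force"])
print(np.round(f,1)); print(ctrl.get_obs()["opening"])
cv2.imwrite("pics/side12c.png",cv2.resize(im[150:320,230:400,::-1],None,fx=3.5,fy=3.5,interpolation=cv2.INTER_CUBIC))
E
```

```text
t: 29.0
tool_pos: [0.4721, -0.1772, 0.0439]
tool_rot: [-0.164, -3.129, -0.001]
contact_force: [-13.5, 3.6, 15.7]
opening: 0.0135
[[-13.3   2.2  16.6]
 [-12.7   3.1  15.8]
 [-12.7   2.6  15.2]
 [-13.3   3.1  14.8]
 [-13.    3.4  14.9]
 [-13.3   2.1  15.3]]
0.013488840755495345
```

View pics/side12c.png

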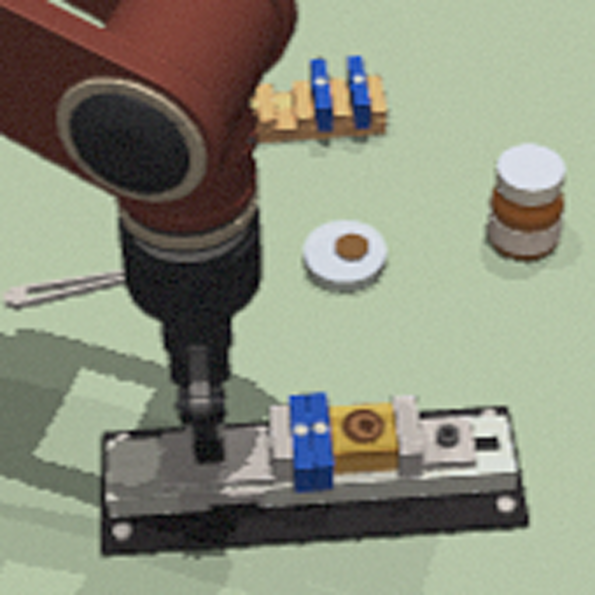

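Side view: jaw (280,440), two bars (300–325,440), block (365,440) and backstop (405,435) are packed tight. The two spare bars are in the rack, and the bystanders I can see have not moved. The push is steady at about 13 N, so I hand in.

```bash
python3 -c "
from station import ctrl
print(ctrl.finish_job())"
```

```text
the job is handed in; nothing more can be done
None
```

The clamp is packed with two spacer bars, and the gripper is holding the jaw by its handle, pressed on the stack. I handed in shortly after t = 29 s; the hand-in gives no verdict.

- **First bar:** with one bar in, the jaw stopped at 24 mm, the end of its slot. The side view showed a few mm still open between the bar and the block, so I drew the jaw back and added a second bar.
- **Second bar:** with two bars in, the jaw came up firm at about 18 mm of travel.
- **Push:** it held steady at about 13 N along the bed in the last six readings, slightly over the suggested 10 N. I estimate 8–9 N reaches the backstop after friction, but that force can't be measured directly.
- **Last picture:** the bars, block and backstop are closed up and straight, and two bars are left in the rack. The dish and jar look unmoved; the tweezers are partly hidden by the arm. I did not measure the other items again.
- **Off-axis forces:** the wrist also read about 15 N upward and 3 N sideways, from the closed grip on the handle. The tool pose stayed constant.
- **Pictures viewed:** 11, one over the budget, for the final check.

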